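# Refit and latch the access cover of the shelf-lighting desk

## Robot

A 6-joint arm with a two-finger parallel gripper is mounted at the origin on the work surface. World frame = base frame: x ahead of the robot, y to its left, z up, the work surface at z = 0. Lengths are in m, angles in rad, forces in N, time in s.
With the tool pointing down it reaches from about 0.375 to 0.9 m from the base axis. Payload 3.1 kg.
Tool frame: the origin (TCP) lies at the very end of the fingers, on their centre line; the grasp point (between the pads) lies 19 mm behind it; z points along the fingers, y is the line along which they close (so a half turn about z gives the same grasp; the last joint's range is limited). The gripper opens to 87 mm and grips with 3 to 60 N. Pads are 19 mm wide; open, the fingers measure 117 mm over their backs; the gripper's body (75 mm by 190 mm) begins 51 mm behind the grasp point.
Start: joints at [1.036, 0.527, 1.433, -0, 1.181, -0.178], TCP at [0.218, 0.586, 0.223] pointing down, gripper open.
Joint ranges: [-3.08, 3.08], [-0.75, 2.2], [0.22, 2.44], [-1.43, 4.57], [0, 2.65], [-2.85, 2.85]. Speed limits (rad/s): [2.79, 2.79, 3.14, 3.14, 3.14, 3.14].

## Interface

Orientations are given as a unit quaternion [x, y, z, w].
In Python, from rig import robot gives the robot as it stands. The module is installed in compiled form; this text tells all that it offers.
- The arm moves only by the tool servo_tool, never from a script. Its argument "rows" is one flat list of numbers, 5 for each row, row after row: the closure, from -1 (fully open) to 1 (shut), so that 0 is half open, then the shift along the tool's x, y, z in m, then the turn about the tool's z in degrees. A call has 1 to 5 rows; each row shifts and turns the commanded pose from where the row before left it, along the tool's axes as they then stand; what a row does not reach is not made up. A row lasts 1/12 s, in which the tool goes at most 41.7 mm and 7.16 degrees, less where a joint would pass 70% of its speed; a pose out of reach is approached as far as the arm can. A call with a gripper value outside its range is refused whole. The fingers move at their own pace and stop on an object; "newtons" is the grip in N (left out, the last holds). Time passes only in rows, so rows that do not move let the fingers close. It gives the time, the measured TCP pose, the force, the opening and the grip force at its end, in the units of the state.
- robot.get_obs(): the state, without advancing time (a new reading comes with each control period).
- robot.camera(name): name is "side" or "top" or "wrist"; returns a dict with "pixels" (400x640x3 uint8, red, green, blue), "intrinsics" (3x3 intrinsics, pixels), "dist" ([k1, k2, p1, p2, k3] as OpenCV has them; the pictures are not rectified), "rvec" (rotation vector, rad) and "tvec" (3), from world to camera coordinates, as OpenCV has them; the wrist camera has in their place "mount" (4x4, takes a point from camera to tool coordinates, whose origin is the TCP and whose axes are the flange's). Camera axes: x right, y down, z forward; pixel columns grow to the right and rows downward; lengths in m; the calibration is good to about 2 mm. A picture is of the moment at which its call begins: read the wrist's pose just before it. There is no depth.
- robot.hand_in(): hands the job in; it is judged then, once.
Trained networks look in a picture, given as the dict that the camera call returned (one of the last four; its "shot" number tells which), for a name from the list of things; names that differ only in an ending like _2 or _b are one class to them, and where a whole thing is asked for, a point or a joint stands for the part that bears it (a point fixed in the world has none). Each returns a list of dicts, best first, with "score" (0 to 1); they miss things now and then, are a little off and sometimes report something else, mostly with a low value. They report only what shows in the picture. A call takes as long as a camera call.
- robot.spot_in(picture, query): "at" ([x, y, z] in m, in world coordinates, good to about 4 mm: the middle of the surface that is visible of it).
- robot.outline_of(picture, query): "region" (400x640 bool, what is visible of it).
- robot.place_of(picture, query): "at" ([x, y, z] in m, in world coordinates, good to about 4 mm: a listed point, or the origin of a listed thing).
The state is a dict: "time": time; "q": joint angles; "joint_velocities": joint speeds; "joint_torque": joint torques, N m; "position": TCP position; "tool_rot": TCP orientation; "ft_force": force on the tool from outside, world axes, zero at the start; "moment": the same for the moment, N m; "grip_width": finger opening in m; "grip_force": force on a finger pad.
Only numpy, scipy, OpenCV 4.12 (cv2) and the standard library are available. Lean on these libraries where they do the work, as an engineer would, in place of code of your own. Each camera call takes 0.05 s, during which the arm holds its last target. There are 200 camera calls.

## Task

The grey sloping-front lighting desk has had its breakers seen to: take its white access cover from the wooden plate rack, stand its bottom edge in the steel channel below the opening with the wing knob outwards, and lean it back flat on the frame. Then take hold of the wing knob and turn it clockwise to its stop, wing pointing up the slope, so that the tongue behind the cover locks behind the top edge of the frame. Leave the two vases and the blue board in the rack standing where they are.

Things in the scene. Friction and masses are not known exactly. Their poses are not given: they have to be found in the camera images.
- desk: Grey steel lighting desk, fixed. Origin at table level on its front face, below the middle of the cover bay; x to its back, y left, z up. It fills y -230..110, x 0..300. Front face upright, 60 high; then a slope rising at 40 degrees from level, 230 long, up to x 176, z 208; then a level top with a loose yellow meter. Slope right of y = -110: lamps and selector, up to 26 proud; leave alone.
- bay: Cover bay on the desk's slope, placed exactly where the cover's own frame must lie when home. Origin: slope's outer face, middle of the channel floor; x into the desk square to the slope, y left, z up the slope (desk turned 50 degrees about y). Opening y -75..75, z 15..126 in a sheet 4 thick (x 0..4), at least 13 free behind the face for the tongue. The cover leans back and stays home by its own weight.
- channel (a point): Middle of the steel channel's floor (x -12, y 0, z 0 in bay; same axes), square to the slope, so it slants down towards it. Outer lip 9 high, its inner side at bay x = -23 at the floor flaring out to -27 at the rim. End stops 12 high, 192 apart. The 8 thick cover can be stood in it upright, from straight above, where it wedges about 4 above the corner of floor and slope, then leans back home.
- frame_top_edge (a point): Middle of the opening's upper edge on the slope's outer face: x 0, z 126 in bay; same axes. The tongue must pass behind this edge.
- cover_centre (a point): Middle of the loose white cover, a plate 180 wide (y), 150 high (z), 8 thick (x); 0.4 to 0.6 kg with knob. Axes: x from outer to inner face, y left seen from outside, z to its top edge. The cover's own origin is the middle of its bottom edge on the inner face; this point is at x -4, z 75 in it. It can be gripped by its top edge from above; the top 30 is clear of the knob.
- cover_top (a point): Middle of the cover's top edge on its inner face: x 0, z 150 from the cover's origin, same axes as the cover.
- wing_grip (a point): Middle of the black wing of the knob, on the turning axis, which runs along the cover's x at z 100 (50 below the top edge). Wing 62 long, 10 thick, standing 9 to 31 out from the outer face (this point 20 out) on a hub 26 across. It turns with the knob: y along the wing to the ear with the red line, x like the cover's x.
- tongue_tip (a point): Middle of the tip of the steel tongue behind the cover, 40 from the turning axis on the side of the red-lined ear; 14 wide, lying 7 to 11 behind the inner face. It turns with the knob.
- wing (a joint): Wing knob angle, rad. 0: wing and tongue level, red ear to the left (cover +y). Grows clockwise seen from outside; stop at 1.6; at 1.57 red ear and tongue point to the cover's top edge (latched). Starts at 0 to 0.3 and stays where left (0.06 N m friction). Past 0.5 the tongue fouls the frame as the cover goes on, so fit it unlatched.
- rack: Pale wooden plate rack, fixed: two rails along its x (x -90..150, y = -60 and 60), 20 high, with dowels up to 75 above the table. Origin at table level under the cover's slot. The cover stands in it upright, bottom edge 20 above the table, knob side to the rack's -x, in a 10 wide slot. The blue board stands 75 behind it, 35 lower.
- glazed_board: Loose blue glazed board 150 x 115 x 10 standing in the rack 75 behind the cover; leave alone. Origin at the middle of its underside.
- black_vase: Loose black vase, 78 across, 135 high; leave alone. Origin under its middle.
- clay_vase: Loose terracotta vase of the same shape; leave alone. Origin under its middle.

How it is judged:
On the way, in this order (a step that is already met when the one before it is completed fails the run):
1. the cover is home in its channel and flat on the frame, knob outwards and still unlatched (x of cover_centre in the frame of bay between -0.01 and 0.002 m and y of cover_centre in the frame of bay between -0.01 and 0.01 m and z of cover_centre in the frame of bay between 0.069 and 0.081 m and x of cover_top in the frame of bay between -0.006 and 0.004 m and angle between the x axis of bay and the x axis of cover_centre, either way round below 0.06 rad and angle between the z axis of bay and the z axis of cover_centre, either way round below 0.06 rad and value of joint wing below 0.6 rad), for 0.2 s.
2. with the cover home, the wing is turned so that the tongue is behind the frame's top edge (x of cover_centre in the frame of bay between -0.01 and 0.002 m and y of cover_centre in the frame of bay between -0.01 and 0.01 m and z of cover_centre in the frame of bay between 0.069 and 0.081 m and x of cover_top in the frame of bay between -0.006 and 0.004 m and angle between the x axis of bay and the x axis of cover_centre, either way round below 0.06 rad and angle between the z axis of bay and the z axis of cover_centre, either way round below 0.06 rad and value of joint wing above 1.35 rad and z of tongue_tip in the frame of frame_top_edge above 0.008 m and x of tongue_tip in the frame of frame_top_edge above 0.004 m), for 0.2 s.
At the end, for the whole second after the job is handed in: Cover home on the bay: within 6 mm in depth and along the slope, 10 mm sideways, top edge within 6 mm of the frame, turned under 0.06 rad; knob past 1.35 rad, tongue tip 8 mm or more past the opening's upper edge, behind the frame sheet; knob at rest, all released (all of step 2 and velocity of joint wing between -0.05 and 0.05 rad/s); the robot touches nothing.
It fails at once if a vase or the blue board is moved more than 40 mm or tipped more than 20 degrees (distance of any of black_vase, clay_vase, glazed_board from where it was at the start of the episode above 0.04 m or angle between any of black_vase, clay_vase, glazed_board's own z axis and vertical above 0.35 rad).
It also fails if it takes over 53 s, if anything falls off the work surface, if the arm or the gripper's body presses on something with over 40 N, if the wrist force passes 120 N, or if a joint passes its speed limit or range.

## Working session

There is one attempt and no reset: what is moved stays moved. The work goes in short steps, Python scripts to look and compute and a tool call to move; the robot and the scene stay as the last step left them, time stands still between calls to the robot, and variables do not carry over. Pictures are saved under pics/ and viewed, at most 10 in all, crops included, and the job is handed in when it is done.

Besides the shell and the picture viewer there is one more tool, called after "Request:" in YAML: its name, and indented under it one key for each argument. servo_tool: Moves the arm, as the interface text tells. Its arguments: {"type":"object","properties":{"rows":{"type":"array","items":{"type":"number"}},"newtons":{"type":"number"}},"required":["rows"]}

```bash
mkdir -p pics; cat > h.py <<'E'
from rig import robot
import numpy as np, cv2
def save(p,n): cv2.imwrite('pics/'+n,p['pixels'][:,:,::-1])
def names(p,ns,fn='place_of'):
    for n in ns:
        r=getattr(robot,fn)(p,n)
        print(n,[(np.round(d['at'],4).tolist(),round(d['score'],2)) for d in r[:2]])
def proj(p,X):
    return cv2.projectPoints(np.float64(X).reshape(-1,1,3),np.float64(p['rvec']),np.float64(p['tvec']),np.float64(p['intrinsics']),np.float64(p['dist']))[0][:,0]
E
python3 - <<'E'
from h import *
o=robot.get_obs();print(o)
for c in('side','top'):
    p=robot.camera(c);save(p,c+'0.png');print(c,p['shot'])
    names(p,['desk','bay','channel','frame_top_edge','cover_centre','cover_top','wing_grip','rack','glazed_board','black_vase','clay_vase','tongue_tip'])
a=cv2.imread('pics/side0.png');b=cv2.imread('pics/top0.png');
E
```

```text
{'time': 0.0, 'q': array([ 1.03551973e+00,  5.28495012e-01,  1.43389934e+00,  4.64578249e-05,
        1.18137469e+00, -1.78501580e-01]), 'joint_velocities': array([ 2.99538046e-04,  6.95076145e-04, -5.46976935e-06, -3.12944272e-04,
        1.02802739e-03,  7.46428676e-04]), 'joint_torque': array([-1.10899378e-03, -4.40033019e+01, -1.76596302e+01,  6.33506547e-02,
        5.79342199e-02, -1.77093789e-04]), 'position': array([0.21786896, 0.58502358, 0.22155485]), 'tool_rot': array([ 1.77451501e-01,  9.84128945e-01, -1.01211975e-03, -4.00298897e-04]), 'ft_force': array([ 0.48900933, -0.6448768 , -0.07836355]), 'moment': array([-0.02345784,  0.01281858, -0.00898567]), 'grip_force': 0.0, 'grip_width': 0.08697815908102999}
side 1
desk [([0.5061, -0.0946, 0.0049], 0.57)]
bay [([0.5295, -0.0932, 0.074], 0.58)]
channel [([0.5186, -0.0932, 0.0859], 0.89), ([0.5321, -0.093, 0.0756], 0.51)]
frame_top_edge [([0.6269, -0.1181, 0.1563], 0.9)]
cover_centre [([0.4888, 0.3024, 0.0955], 0.92)]
cover_top [([0.4955, 0.3088, 0.1687], 0.77)]
wing_grip [([0.4747, 0.2941, 0.1184], 0.65)]
rack [([0.4979, 0.30
[... 249 characters left out ...]
0.3444, 0.1246], 0.56)]
top 2
desk [([0.5113, -0.0935, 0.0012], 0.82)]
bay [([0.5302, -0.093, 0.0773], 0.88)]
channel [([0.529, -0.0934, 0.0862], 0.86), ([0.4706, 0.3466, 0.1296], 0.43)]
frame_top_edge [([0.625, -0.1179, 0.1558], 0.93), ([0.5098, -0.0924, 0.0053], 0.74)]
cover_centre [([0.4911, 0.3086, 0.0957], 0.82), ([0.4729, 0.2898, 0.1215], 0.53)]
cover_top [([0.4945, 0.3101, 0.1679], 0.57)]
wing_grip [([0.4782, 0.2868, 0.121], 0.52), ([0.4875, 0.308, 0.0955], 0.43)]
rack [([0.4956, 0.3069, 0.0014], 0.93)]
glazed_board [([0.5471, 0.3539, 0.0184], 0.55)]
black_vase [([0.4627, -0.4446, 0.0029], 0.97)]
clay_vase [([0.6745, 0.1656, 0.0029], 0.91)]
tongue_tip [([0.467, 0.3477, 0.1268], 0.49)]
```

View pics/side0.png

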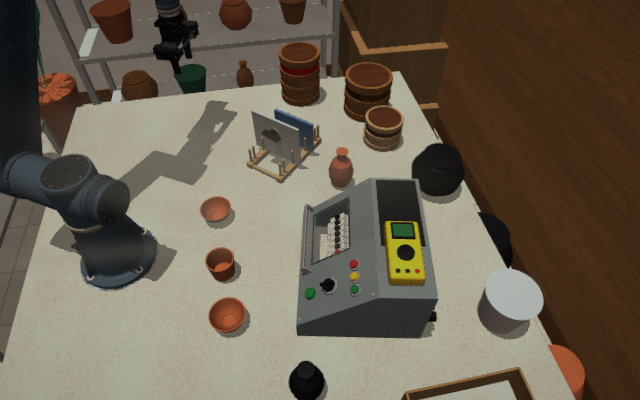

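View pics/top0.png

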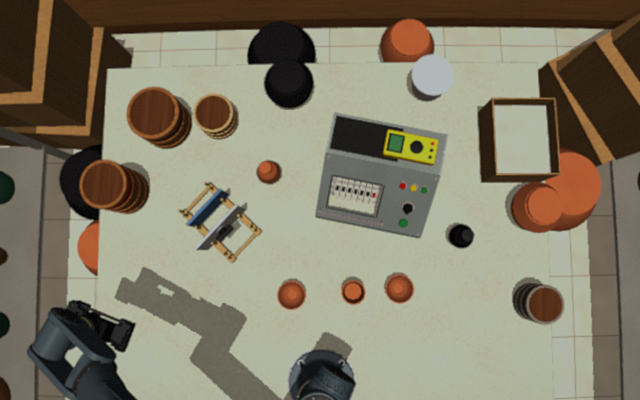

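```bash
cat > fit.py <<'E'
from h import *
from scipy.optimize import minimize
def rot(a): return np.array([[np.cos(a),-np.sin(a),0],[np.sin(a),np.cos(a),0],[0,0,1]])
def hullmask(pts):
    m=np.zeros((400,640),np.uint8); cv2.fillConvexPoly(m,np.int32(np.round(cv2.convexHull(np.float32(pts))*16)),1,shift=4); return m>0
def fit(views,V,x0,step):
    def cost(s):
        c=0
        for p,r in views:
            m=hullmask(proj(p,V@rot(s[2]).T+[s[0],s[1],0])); c+=1-(m&r).sum()/(m|r).sum()
        return c
    best=min((minimize(cost,x0,method='Nelder-Mead',options=dict(initial_simplex=np.vstack([x0]+[np.array(x0)+np.eye(3)[i]*step[i]*sg for i in range(3)]),xatol=1e-5,fatol=1e-5)) for sg in(1,-1)),key=lambda r:r.fun)
    return best.x,best.fun
def reg(p,q):
    r=robot.outline_of(p,q); 
    return (r[0]['region'],r[0]['score']) if r else (None,0)
E
python3 - <<'E'
from fit import *
ps=[robot.camera(c) for c in('side','top')]
D=np.array([[x,y,z] for y in(-.23,.11) for x,z in((0,0),(0,.06),(.176,.208),(.3,.208),(.3,0))])
C=np.array([[x,y,z] for y in(-.09,.09) for x in(-.004,.004) for z in(.02,.17)])
for n,V,x0 in(('desk',D,[.509,-.094,-.2]),('cover_centre',C,[.496,.307,.73])):
    vs=[]
    for p in ps:
        r,s=reg(p,n); 
        r=r.astype(np.uint8); k,l,st,_=cv2.connectedComponentsWithStats(r); i=1+st[1:,4].argmax(); 
        pts=np.argwhere(l==i)[:,::-1]; h=hullmask(pts); print(n,round(s,2),r.sum(),h.sum())
        vs.append((p,h))
    print(n,'both',fit(vs,V,x0,[.01,.01,.1]))
    for v in vs: print(fit([v],V,x0,[.01,.01,.1]))
E
```

```text
desk 0.92 16775 20003
desk 0.62 10176 12586
desk both (array([ 0.50772223, -0.09100631, -0.21361685]), np.float64(0.04165786749870293))
(array([ 0.5060562 , -0.09335274, -0.20494877]), np.float64(0.02204378833973364))
(array([ 0.50822607, -0.09083665, -0.21195089]), np.float64(0.015809026954390903))
cover_centre 0.74 1666 1754
cover_centre 0.7 743 871
cover_centre both (array([0.48969353, 0.31033697, 0.80245246]), np.float64(0.22267634326457852))
(array([0.49102684, 0.31015884, 0.81494493]), np.float64(0.034173669467787104))
(array([0.49226691, 0.30616915, 0.79198648]), np.float64(0.17672413793103448))
```

Request:
servo_tool:
  rows: [-1,-0.032,-0.015,-0.005,0,-1,-0.032,-0.015,-0.005,0,-1,-0.032,-0.015,-0.005,0,-1,-0.032,-0.015,-0.005,0,-1,-0.032,-0.015,-0.005,0]
  newtons: 30

```text
time: 2.02
position: [0.3428, 0.4583, 0.2479]
tool_rot: [0.177, 0.984, 0.0, 0.0]
ft_force: [0.8, -0.2, -0.6]
grip_width: 0.0873
grip_force: 0.0
```

Request:
servo_tool:
  rows: [-1,-0.032,-0.015,-0.005,0,-1,-0.032,-0.015,-0.005,0,-1,-0.032,-0.015,-0.005,0,-1,-0.032,-0.015,-0.005,0,-1,-0.032,-0.015,-0.005,0]

```text
time: 2.43
position: [0.4667, 0.3319, 0.273]
tool_rot: [0.177, 0.984, 0.0, 0.0]
ft_force: [2.0, -0.0, -0.1]
grip_width: 0.0872
grip_force: 0.0
```

Request:
servo_tool:
  rows: [-1,-0.032,-0.015,0,0,-1,0,0,0,6,-1,0,0,0,6,-1,0,0,0,6,-1,0,0,0,6]

```text
time: 2.85
position: [0.4908, 0.3076, 0.2725]
tool_rot: [0.381, 0.925, 0.0, -0.0]
ft_force: [0.2, 0.2, 0.1]
grip_width: 0.0871
grip_force: 0.0
```

```bash
cat >> fit.py <<'E'
from scipy.spatial.transform import Rotation as R
def wrist():
    o=robot.get_obs(); p=robot.camera('wrist'); T=np.eye(4); T[:3,:3]=R.from_quat(o['tool_rot']).as_matrix(); T[:3,3]=o['position']
    W=np.linalg.inv(T@np.array(p['mount'])); q=dict(p); q['rvec']=cv2.Rodrigues(W[:3,:3])[0]; q['tvec']=W[:3,3]; return o,p,q
def tool(o,d):  # world vector to tool axes
    return R.from_quat(o['tool_rot']).inv().apply(d)
def yaw_y(o): v=R.from_quat(o['tool_rot']).apply([0,1,0]); return np.degrees(np.arctan2(v[1],v[0]))
E
sleep 0; python3 - <<'E'
from fit import *
robot.get_obs()
o,p,q=wrist(); save(p,'w1.png'); print(o['position'],o['tool_rot'],yaw_y(o),o['time'],p['mount'])
names(p,['cover_centre','cover_top','wing_grip','rack','glazed_board'])
E
```

```text
[0.49076652 0.30759675 0.27254892] [ 3.81064820e-01  9.24548323e-01  1.62202382e-05 -3.94391246e-05] 45.20068867300988 2.85 [[-1.69553010e-04 -9.53425610e-01 -3.01628211e-01  8.31912653e-02]
 [ 9.99999971e-01 -2.12773777e-04  1.10437158e-04  3.82397968e-04]
 [-1.69472188e-04 -3.01628184e-01  9.53425618e-01 -1.62685897e-01]
 [ 0.00000000e+00  0.00000000e+00  0.00000000e+00  1.00000000e+00]]
cover_centre [([0.4854, 0.3057, 0.0957], 0.85)]
cover_top [([0.4926, 0.3081, 0.1693], 0.72)]
wing_grip [([0.4685, 0.2873, 0.1179], 0.83)]
rack []
glazed_board [([0.5537, 0.3526, 0.019], 0.97)]
```

View pics/w1.png

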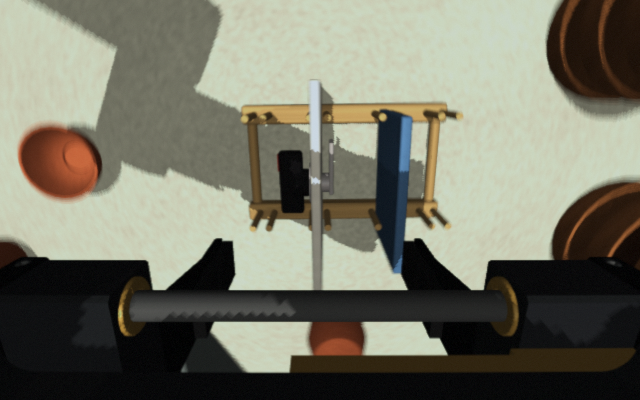

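```bash
cat >> fit.py <<'E'
def back(q,uv,z):
    n=cv2.undistortPoints(np.float64(uv).reshape(-1,1,2),np.float64(q['intrinsics']),np.float64(q['dist']))[:,0]
    Rm=cv2.Rodrigues(np.float64(q['rvec']))[0]; c=-Rm.T@q['tvec']; d=np.c_[n,np.ones(len(n))]@Rm
    return c+d*((z-c[2])/d[:,2])[:,None]
E
python3 - <<'E'
from fit import *
o,p,q=wrist(); r,s=reg(p,'cover_centre'); print(s)
for v in range(85,292,20):
    c=np.where(r[v])[0]; row=p['pixels'][v,300:340].astype(int).sum(1)//3
    print(v,(c.min(),c.max()) if len(c) else None,row[5:30].tolist())
    X=back(q,[[c.min()-.5,v],[c.max()+.5,v]],.17); t=tool(o,X-o['position']); print(np.round(t*1000,1).tolist())
E
```

```text
0.77
85 (np.int64(308), np.int64(320)) [201, 198, 177, 189, 208, 216, 215, 213, 215, 215, 215, 214, 205, 147, 78, 81, 170, 195, 198, 199, 196, 198, 197, 198, 198]
[[85.8, -7.0, 102.6], [85.8, 2.4, 102.6]]
105 (np.int64(308), np.int64(320)) [106, 106, 110, 124, 186, 211, 215, 215, 213, 213, 215, 214, 212, 186, 108, 55, 55, 59, 60, 58, 58, 59, 57, 61, 60]
[[71.8, -7.1, 102.6], [71.8, 2.5, 102.6]]
125 (np.int64(309), np.int64(321)) [176, 143, 162, 137, 178, 208, 214, 214, 215, 214, 214, 214, 213, 195, 118, 60, 70, 92, 98, 99, 100, 103, 104, 107, 109]
[[57.2, -6.5, 102.6], [57.2, 3.2, 102.6]]
145 (np.int64(309), np.int64(332)) [112, 112, 109, 111, 126, 185, 211, 216, 215, 216, 214, 214, 214, 202, 144, 80, 66, 95, 106, 107, 107, 109, 108, 98, 143]
[[42.2, -6.6, 102.6], [42.2, 11.7, 102.6]]
165 (np.int64(277), np.int64(332)) [110, 107, 109, 105, 77, 97, 121, 131, 132, 134, 131, 133, 133, 127, 110, 71, 58, 97, 110, 111, 110, 108, 106, 85, 80]
[[26.7, -31.6, 102.6], [26.7, 11.9, 102.6]]
185 (np.int64(279), np.int64(332)) [11, 10, 9, 32, 77, 89, 122, 132, 131, 131, 133, 132, 133, 143, 119, 74
[... 378 characters left out ...]
22, 107, 69, 57, 88, 71, 48, 57, 65, 71, 61]
[[-23.5, -5.5, 102.6], [-23.5, 4.3, 102.6]]
245 (np.int64(312), np.int64(322)) [204, 203, 204, 205, 204, 202, 173, 131, 121, 127, 127, 128, 128, 127, 128, 111, 74, 94, 177, 199, 202, 202, 201, 202, 204]
[[-41.4, -4.8, 102.6], [-41.4, 4.4, 102.6]]
265 (np.int64(312), np.int64(322)) [204, 202, 200, 200, 199, 202, 197, 148, 116, 119, 126, 126, 125, 126, 125, 114, 92, 122, 183, 202, 203, 204, 203, 204, 206]
[[-60.1, -4.9, 102.6], [-60.1, 4.5, 102.6]]
285 (np.int64(313), np.int64(321)) [199, 198, 198, 199, 198, 199, 197, 169, 129, 120, 123, 123, 122, 121, 121, 117, 112, 151, 188, 200, 202, 202, 202, 203, 202]
[[-79.6, -4.2, 102.6], [-79.6, 3.7, 102.6]]
```

Request:
servo_tool:
  rows: [-1,0,-0.001,0.02,-1,-1,0,0,0.03,0,-1,0,0,0.03,0,-1,0,0,0.028,0,-1,0,0,0.019,0]
  newtons: 45

```text
time: 3.67
position: [0.4885, 0.3069, 0.1431]
tool_rot: [0.37, 0.929, -0.001, -0.001]
ft_force: [0.3, -0.6, -0.3]
grip_width: 0.087
grip_force: 0.0
```

Request:
servo_tool:
  rows: [1,0,0,0,0,1,0,0,0,0,1,0,0,0,0,1,0,0,0,0,1,0,0,0,0]

```text
time: 4.08
position: [0.4908, 0.3078, 0.1473]
tool_rot: [0.37, 0.929, 0.001, 0.001]
ft_force: [-0.2, 0.4, 0.0]
grip_width: 0.0613
grip_force: 0.0
```

Request:
servo_tool:
  rows: [1,0,0,0,0,1,0,0,0,0,1,0,0,0,0]

```text
time: 4.33
position: [0.49, 0.3075, 0.1461]
tool_rot: [0.37, 0.929, 0.0, 0.0]
ft_force: [-0.4, -0.2, -0.6]
grip_width: 0.0416
grip_force: 0.0
```

Request:
servo_tool:
  rows: [1,0,0,0,0,1,0,0,0,0,1,0,0,0,0,1,0,0,0,0,1,0,0,0,0]

```text
time: 4.75
position: [0.4897, 0.3073, 0.1455]
tool_rot: [0.37, 0.929, -0.0, -0.0]
ft_force: [0.2, 0.1, -0.4]
grip_width: 0.0085
grip_force: 1.2
```

Request:
servo_tool:
  rows: [1,0,0,0,0,1,0,0,0,0,1,0,0,0,0,1,0,0,0,0,1,0,0,0,0]

```text
time: 5.17
position: [0.49, 0.3076, 0.1455]
tool_rot: [0.37, 0.929, 0.0, 0.0]
ft_force: [1.6, 0.7, -1.4]
grip_width: 0.0077
grip_force: 44.9
```

Request:
servo_tool:
  rows: [1,0,0,-0.02,0,1,0,0,-0.03,0,1,0,0,-0.035,0,1,0,0,-0.035,0,1,0,0,-0.03,0]

```text
time: 5.58
position: [0.4887, 0.3068, 0.2966]
tool_rot: [0.37, 0.929, -0.001, -0.001]
ft_force: [0.8, 0.6, -4.6]
grip_width: 0.0075
grip_force: 44.9
```

Request:
servo_tool:
  rows: [1,-0.015,-0.012,0,0,1,-0.025,-0.021,0,0,1,-0.027,-0.023,0,0,1,-0.027,-0.023,0,0,1,-0.027,-0.023,0,0]

```text
time: 6.0
position: [0.5056, 0.1485, 0.2945]
tool_rot: [0.37, 0.929, -0.001, -0.002]
ft_force: [0.8, -0.5, -3.8]
grip_width: 0.0075
grip_force: 45.0
```

Request:
servo_tool:
  rows: [1,-0.027,-0.023,0,0,1,-0.027,-0.023,0,0,1,-0.027,-0.023,0,0,1,-0.027,-0.023,0,0,1,-0.027,-0.023,0,0]

```text
time: 6.42
position: [0.5246, -0.0277, 0.2945]
tool_rot: [0.37, 0.929, -0.0, -0.002]
ft_force: [1.2, -0.5, -3.6]
grip_width: 0.0077
grip_force: 45.0
```

Request:
servo_tool:
  rows: [1,-0.027,-0.023,0,0,1,-0.025,-0.022,0,0,1,0,0,0,5,1,0,0,0,6,1,0,0,0,6]

```text
time: 6.83
position: [0.5315, -0.0953, 0.2941]
tool_rot: [0.507, 0.862, -0.001, -0.002]
ft_force: [-0.4, -0.2, -3.1]
grip_width: 0.0076
grip_force: 45.0
```

Request:
servo_tool:
  rows: [1,0,0,0,6,1,0,0,0,6,1,0,0,0,6,1,0,0,0,6,1,0,0,0,6]

```text
time: 7.25
position: [0.5315, -0.0943, 0.2942]
tool_rot: [0.712, 0.702, -0.001, -0.002]
ft_force: [-0.7, -0.1, -4.1]
grip_width: 0.0078
grip_force: 45.0
```

Request:
servo_tool:
  rows: [1,0,0,0,6,1,0,0,0,5.5,1,0,0,0,0]

```text
time: 7.5
position: [0.5317, -0.0943, 0.2943]
tool_rot: [0.777, 0.629, -0.001, -0.002]
ft_force: [-0.5, 0.1, -4.4]
grip_width: 0.0079
grip_force: 45.0
```

```bash
python3 - <<'E'
from fit import *
o,p,q=wrist(); save(p,'w2.png'); print(o['position'],yaw_y(o),o['time'],o['ft_force'],o['grip_width'])
names(p,['bay','channel','frame_top_edge','cover_centre','cover_top','wing_grip','tongue_tip'])
for c in('side','top'):
    p=robot.camera(c);save(p,c+'2.png')
    names(p,['bay','channel','frame_top_edge','cover_centre','cover_top','wing_grip'])
E
```

```text
[ 0.5316856  -0.09428703  0.29434862] -12.042799431181544 7.5 [-0.49143097  0.09373544 -4.35528192] 0.007899851920093867
bay [([0.5302, -0.0982, 0.0803], 0.79)]
channel [([0.5218, -0.0928, 0.0898], 0.86)]
frame_top_edge [([0.6251, -0.1139, 0.1599], 0.88)]
cover_centre [([0.5284, -0.0983, 0.2443], 0.88), ([0.5373, -0.0944, 0.3175], 0.48)]
cover_top [([0.5391, -0.0962, 0.3187], 0.64)]
wing_grip [([0.5057, -0.0898, 0.2641], 0.94)]
tongue_tip [([0.5528, -0.0593, 0.2749], 0.95)]
bay [([0.5298, -0.0952, 0.077], 0.77)]
channel [([0.5201, -0.0954, 0.085], 0.8), ([0.6269, -0.1177, 0.1577], 0.71)]
frame_top_edge [([0.6244, -0.1173, 0.1567], 0.85)]
cover_centre [([0.5324, -0.0992, 0.2451], 0.71)]
cover_top [([0.5408, -0.0974, 0.315], 0.88), ([0.5553, -0.0612, 0.2744], 0.34)]
wing_grip [([0.5092, -0.0847, 0.2715], 0.64)]
bay []
channel []
frame_top_edge []
cover_centre []
cover_top [([0.5509, 0.3532, 0.0181], 0.48)]
wing_grip []
```

View pics/w2.png

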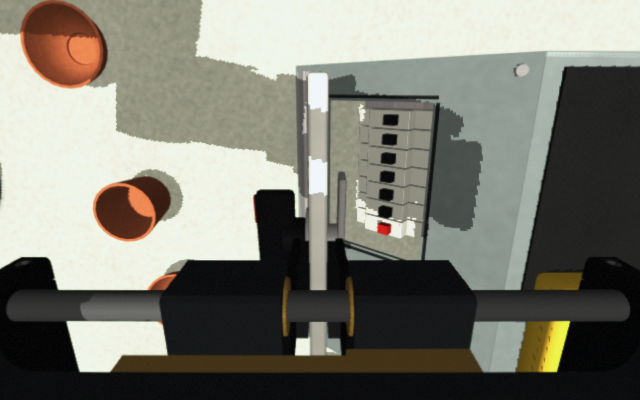

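```bash
python3 - <<'E'
from fit import *
o,p,q=wrist()
for zb in(.075,.077):
    X=back(q,[[438,97],[425,262]],zb+.081); d=X[0]-X[1]; m=X.mean(0)
    yaw=np.arctan2(-d[0],d[1]); print(X.round(4).tolist(),'len',np.linalg.norm(d),'yaw',yaw)
    print('bay',m-rot(yaw)@[.0965,0,.081])
# predicted features
b=np.array([.5295,-.0950,.077]); a=-.212
A=rot(a)@np.array([[.643,0,.766],[0,1,0],[-.766,0,.643]])
P=lambda L:(b+np.array(L)@A.T)
L=[[0,75,126],[0,-75,126],[0,75,15],[-27,96,9],[0,110,204],[0,-75,15]]
print(proj(q,P(np.array(L)/1000)).round(0).tolist())
img=p['pixels'].copy()[:,:,::-1].copy()
for c in('wrist',):
    for u,v in proj(q,P(np.array(L)/1000)): cv2.circle(img,(int(u),int(v)),3,(0,0,255),1)
t=robot.camera('side'); im2=t['pixels'][:,:,::-1].copy()
for u,v in proj(t,P(np.array(L)/1000)): cv2.circle(im2,(int(round(u)),int(round(v))),2,(0,0,255),1)
cv2.imwrite('pics/c3.png',np.hstack([img[60:280,260:560],cv2.resize(im2[170:280,280:430],None,fx=2,fy=2)]))
E
```

```text
[[0.648, -0.0401, 0.156], [0.6195, -0.1911, 0.156]] len 0.15366579968200006 yaw -0.18668192386782306
bay [ 0.53891775 -0.09765769  0.075     ]
[[0.6474, -0.0399, 0.158], [0.619, -0.1899, 0.158]] len 0.15264894228966397 yaw -0.18668192386782326
bay [ 0.53836837 -0.09697895  0.077     ]
[[429.0, 102.0], [414.0, 263.0], [325.0, 99.0], [303.0, 77.0], [546.0, 50.0], [324.0, 233.0]]
```

View pics/c3.png

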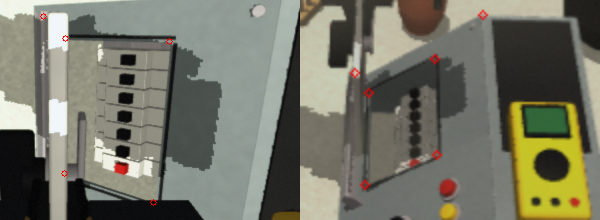

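Request:
servo_tool:
  rows: [1,0,0.001,0.015,0,1,0,0.001,0.02,0,1,0,0,0.02,0,1,0,0,0.015,0,1,0,0,0.005,0]

```text
time: 9.12
position: [0.5336, -0.0945, 0.2182]
tool_rot: [0.777, 0.63, -0.001, -0.002]
ft_force: [-0.8, 0.8, -4.4]
grip_width: 0.0075
grip_force: 45.0
```

Request:
servo_tool:
  rows: [1,0,0,0.003,0,1,0,0,0.002,0,1,0,0,0.002,0,1,0,0,0.002,0,1,0,0,0,0]

```text
time: 9.53
position: [0.5355, -0.0953, 0.2127]
tool_rot: [0.777, 0.63, 0.0, 0.001]
ft_force: [-1.9, 0.5, 0.2]
grip_width: 0.0075
grip_force: 45.0
```

Request:
servo_tool:
  rows: [1,0,-0.002,0.001,0,1,0,-0.002,0.001,0,1,0,0,0.001,0,1,0,0,0.001,0,1,0,0,0,0]

```text
time: 9.95
position: [0.5313, -0.0943, 0.2086]
tool_rot: [0.777, 0.63, 0.0, 0.0]
ft_force: [-2.4, 0.1, 5.6]
grip_width: 0.0075
grip_force: 45.0
```

```bash
python3 - <<'E'
from fit import *
o,p,q=wrist(); print(o['position'],o['ft_force'])
names(p,['bay','channel','cover_centre','cover_top','wing_grip'])
p=robot.camera('side'); names(p,['bay','channel','cover_centre','cover_top','wing_grip'])
cv2.imwrite('pics/s4.png',cv2.resize(p['pixels'][140:300,250:450,::-1],None,fx=4,fy=3.75,interpolation=cv2.INTER_CUBIC))
E
```

```text
[ 0.53127601 -0.09425768  0.20855849] [-2.38368922  0.13014977  5.63340746]
bay [([0.5264, -0.0979, 0.0822], 0.69)]
channel [([0.5196, -0.0961, 0.0881], 0.94)]
cover_centre [([0.5284, -0.0951, 0.1603], 0.72)]
cover_top [([0.5381, -0.0953, 0.2304], 0.55), ([0.5042, -0.0899, 0.1822], 0.37)]
wing_grip [([0.5065, -0.0923, 0.1819], 0.92)]
bay [([0.5333, -0.0951, 0.0769], 0.71), ([0.4629, -0.4497, -0.0001], 0.56)]
channel [([0.5203, -0.0932, 0.0871], 0.78)]
cover_centre [([0.5277, -0.1012, 0.1626], 0.94)]
cover_top [([0.5385, -0.0966, 0.2299], 0.55)]
wing_grip [([0.5076, -0.0928, 0.0039], 0.71), ([0.5085, -0.0865, 0.1851], 0.48)]
```

View pics/s4.png

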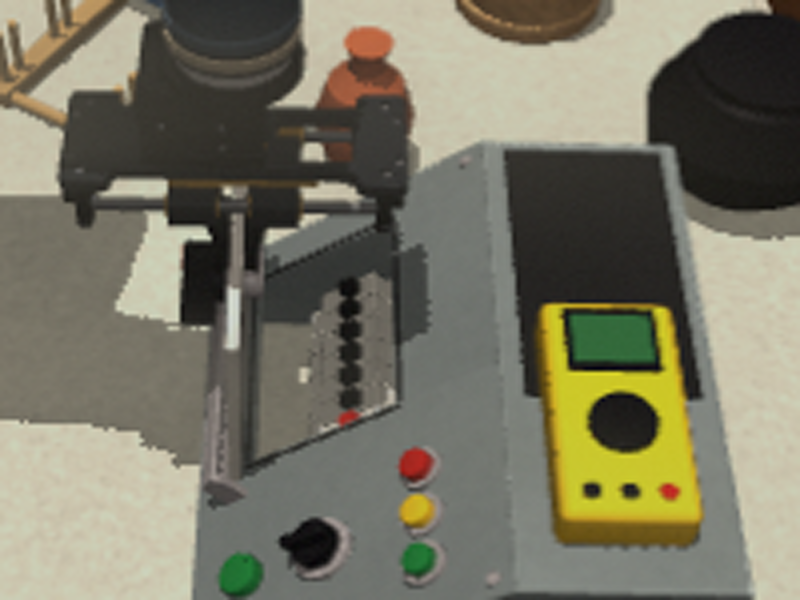

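Request:
servo_tool:
  rows: [0.45,0,0,0,0,0.45,0,0.003,0,0,0.45,0,0.003,0,0,0.45,0,0.002,0,0,0.45,0,0,0,0]
  newtons: 20

```text
time: 10.97
position: [0.54, -0.0962, 0.2075]
tool_rot: [0.777, 0.63, 0.0, 0.0]
ft_force: [0.0, 0.4, -0.2]
grip_width: 0.0233
grip_force: 0.0
```

Request:
servo_tool:
  rows: [0.45,0,0.004,0,0,0.45,0,0.004,0,0,0.45,0,0.004,0,0,0.45,0,0.004,-0.002,0,0.45,0,0.004,-0.002,0]

```text
time: 11.38
position: [0.5594, -0.1002, 0.2116]
tool_rot: [0.777, 0.63, 0.0, 0.0]
ft_force: [0.5, -0.6, -0.7]
grip_width: 0.0234
grip_force: 0.6
```

```bash
python3 - <<'E'
from fit import *
o,p,q=wrist(); print(o['position'],o['ft_force'],o['grip_width'],o['time'])
names(p,['cover_centre','cover_top','wing_grip'])
p=robot.camera('side'); names(p,['cover_centre','cover_top','wing_grip'])
E
```

```text
[ 0.55937942 -0.10021072  0.21160154] [ 0.54294233 -0.56532237 -0.71160309] 0.02338649807687436 11.3833
cover_centre [([0.5446, -0.0981, 0.1556], 0.73)]
cover_top [([0.5718, -0.1022, 0.2293], 0.76)]
wing_grip [([0.5304, -0.0937, 0.1839], 0.9)]
cover_centre [([0.5487, -0.1037, 0.1591], 0.98)]
cover_top [([0.5713, -0.1063, 0.2225], 0.6), ([0.5054, -0.0903, 0.006], 0.42)]
wing_grip [([0.5353, -0.0928, 0.1832], 0.68)]
```

Request:
servo_tool:
  rows: [-1,0,-0.002,0,0,-1,0,-0.0025,0,0,-1,0,-0.0026,0,0,-1,0,-0.0026,0,0,-1,0,-0.0026,0,0]

```text
time: 12.2
position: [0.546, -0.0973, 0.2114]
tool_rot: [0.777, 0.63, -0.0, -0.0]
ft_force: [0.2, -0.4, -0.5]
grip_width: 0.0496
grip_force: 0.2
```

Request:
servo_tool:
  rows: [-1,0,-0.0026,0,0,-1,0,-0.0026,0,0,-1,0,-0.0026,0,0,-1,0,-0.0026,0,0,-1,0,-0.0026,0,0]

```text
time: 12.62
position: [0.5336, -0.0947, 0.2115]
tool_rot: [0.777, 0.63, -0.0, -0.0]
ft_force: [-0.2, -0.7, -0.1]
grip_width: 0.0816
grip_force: 0.2
```

Request:
servo_tool:
  rows: [-1,0,-0.0026,0,0,-1,0,-0.002,0,0,-1,0,-0.0015,0,0,-1,0,0,0,0]

```text
time: 12.95
position: [0.5278, -0.0935, 0.2117]
tool_rot: [0.777, 0.63, 0.0, 0.0]
ft_force: [0.1, -1.3, 0.6]
grip_width: 0.0868
grip_force: 0.3
```

```bash
python3 - <<'E'
from fit import *
o,p,q=wrist(); print(o['position'],o['ft_force'],o['grip_width'],o['time'])
names(p,['cover_centre','cover_top','wing_grip','bay','frame_top_edge'])
p=robot.camera('side'); names(p,['cover_centre','cover_top','wing_grip'])
E
```

```text
[ 0.52781506 -0.09354516  0.21172802] [ 0.1225199  -1.29241922  0.64359292] 0.08684479238933739 12.95
cover_centre [([0.5491, -0.0975, 0.1571], 0.97)]
cover_top [([0.5705, -0.104, 0.2293], 0.58)]
wing_grip [([0.5318, -0.096, 0.1842], 0.98), ([0.6297, -0.1166, 0.1606], 0.41)]
bay [([0.5327, -0.0988, 0.0788], 0.79)]
frame_top_edge []
cover_centre [([0.5477, -0.1031, 0.1595], 0.63)]
cover_top [([0.5713, -0.107, 0.2231], 0.96)]
wing_grip [([0.5342, -0.0935, 0.189], 0.7)]
```

Request:
servo_tool:
  rows: [-1,0,0.003,0.002,0,-1,0,0.004,0.002,0,-1,0,0.004,0.002,0,-1,0,0.004,0.002,0,-1,0,0.004,0.002,0]

```text
time: 13.87
position: [0.5474, -0.0977, 0.2014]
tool_rot: [0.777, 0.63, 0.0, 0.0]
ft_force: [0.8, -0.4, 1.1]
grip_width: 0.0869
grip_force: 0.6
```

Request:
servo_tool:
  rows: [-1,0,0.004,0.002,0,-1,0,0.004,0.002,0,-1,0,0.004,0.002,0,-1,0,0.004,0.002,0,-1,0,0.004,0.002,0]

```text
time: 14.28
position: [0.566, -0.1016, 0.191]
tool_rot: [0.777, 0.63, -0.0, -0.001]
ft_force: [-0.1, -0.5, -0.7]
grip_width: 0.0874
grip_force: 0.4
```

Request:
servo_tool:
  rows: [-1,0,0.004,0.002,0,-1,0,0.004,0.002,0,-1,0,0.004,0.002,0,-1,0,0.004,0.002,0,-1,0,0.004,0.001,0]

```text
time: 14.7
position: [0.5859, -0.1058, 0.1822]
tool_rot: [0.777, 0.63, -0.0, -0.0]
ft_force: [0.9, -1.0, -0.7]
grip_width: 0.0869
grip_force: 0.6
```

```bash
python3 - <<'E'
from fit import *
o,p,q=wrist(); print(o['position'],o['ft_force'],o['grip_width'],o['time'])
names(p,['cover_centre','cover_top','wing_grip'])
p=robot.camera('side'); names(p,['cover_centre','cover_top','wing_grip'])
cv2.imwrite('pics/s5.png',cv2.resize(p['pixels'][140:300,250:450,::-1],None,fx=4,fy=3.75,interpolation=cv2.INTER_CUBIC))
E
```

```text
[ 0.58592516 -0.10578386  0.18215633] [ 0.88260947 -0.95273102 -0.71125067] 0.08685784885277946 14.7
cover_centre []
cover_top [([0.6293, -0.1162, 0.193], 0.81)]
wing_grip [([0.5762, -0.1056, 0.1695], 0.95)]
cover_centre [([0.5797, -0.1098, 0.1393], 0.7)]
cover_top [([0.632, -0.1164, 0.188], 0.6)]
wing_grip [([0.5773, -0.1021, 0.1756], 0.7)]
```

View pics/s5.png

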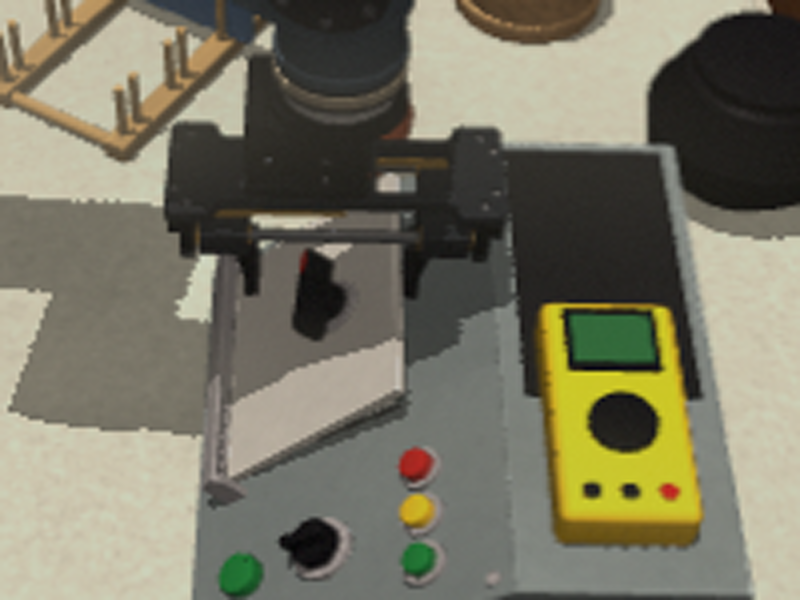

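Request:
servo_tool:
  rows: [-1,0,0.003,-0.001,0,-1,0,0.003,-0.003,0,-1,0,0.004,-0.004,0,-1,0,0.004,-0.004,0,-1,0,0.004,-0.004,0]

```text
time: 15.52
position: [0.6034, -0.1095, 0.199]
tool_rot: [0.777, 0.63, -0.0, -0.0]
ft_force: [0.5, 0.3, -0.1]
grip_width: 0.0871
grip_force: 0.0
```

Request:
servo_tool:
  rows: [-1,0,0.004,-0.004,0,-1,0,0.004,-0.004,0,-1,0,0,-0.02,0,-1,0,0,-0.03,0,-1,0,0,-0.02,0]

```text
time: 15.93
position: [0.6118, -0.1113, 0.2787]
tool_rot: [0.777, 0.63, 0.0, 0.001]
ft_force: [-0.3, -0.6, 0.8]
grip_width: 0.0868
grip_force: 0.0
```

```bash
python3 - <<'E'
from fit import *
o,p,q=wrist(); print(o['position'],o['ft_force'],o['grip_width'],o['time'])
save(p,'w6.png')
names(p,['bay','channel','cover_centre','cover_top','wing_grip'])
p=robot.camera('side'); names(p,['bay','cover_centre','cover_top','wing_grip'])
p=robot.camera('top'); names(p,['cover_centre','cover_top','wing_grip'])
E
```

```text
[ 0.61179887 -0.11132116  0.27865602] [-0.32352944 -0.58990243  0.81899278] 0.08677007303550399 15.9333
bay [([0.5293, -0.0981, 0.0807], 0.9)]
channel [([0.5211, -0.0887, 0.0872], 0.86)]
cover_centre [([0.5801, -0.1088, 0.1319], 0.97)]
cover_top [([0.6427, -0.121, 0.1783], 0.91)]
wing_grip [([0.5851, -0.1066, 0.1616], 0.62), ([0.5288, -0.0992, 0.0784], 0.3)]
bay [([0.5303, -0.0926, 0.0783], 0.63)]
cover_centre [([0.584, -0.1106, 0.1341], 0.79)]
cover_top [([0.6417, -0.1223, 0.1739], 0.84), ([0.5295, -0.094, 0.0769], 0.7)]
wing_grip [([0.5873, -0.1062, 0.1667], 0.48)]
cover_centre [([0.5826, -0.1048, 0.1336], 0.66)]
cover_top []
wing_grip []
```

View pics/w6.png

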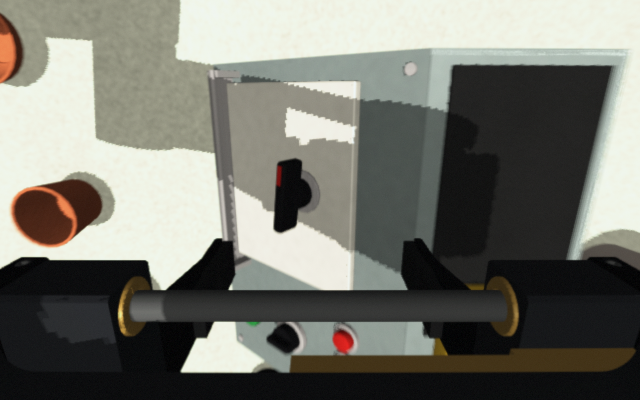

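Request:
servo_tool:
  rows: [0.425,-0.001,-0.0135,0.01,0,0.425,0,-0.014,0.02,0,0.425,0,0,0.02,0,0.425,0,0,0.01,0,0.425,0,0,0,0]
  newtons: 10

```text
time: 17.1
position: [0.5825, -0.1059, 0.2142]
tool_rot: [0.777, 0.63, -0.001, -0.002]
ft_force: [-1.1, 0.2, 0.0]
grip_width: 0.0616
grip_force: 0.0
```

Request:
servo_tool:
  rows: [0.425,0,0,0,0,0.425,0,0,0,0,0.425,0,0,0,0,0.425,0,0,0,0,0.425,0,0,0,0]

```text
time: 17.52
position: [0.5846, -0.1066, 0.2173]
tool_rot: [0.777, 0.63, 0.0, 0.001]
ft_force: [0.4, -0.1, -0.2]
grip_width: 0.0294
grip_force: 0.0
```

Request:
servo_tool:
  rows: [0.425,0,0,0,0,0.425,0,0,0,0,0.425,0,0,0,0]

```text
time: 17.77
position: [0.584, -0.1064, 0.2167]
tool_rot: [0.777, 0.63, 0.0, 0.0]
ft_force: [-0.3, 0.9, 0.1]
grip_width: 0.0252
grip_force: 0.0
```

```bash
python3 - <<'E'
from fit import *
o,p,q=wrist(); print(o['position'],o['ft_force'],o['grip_width'],o['time'])
names(p,['bay','cover_centre','cover_top','wing_grip','tongue_tip'])
r,s=reg(p,'wing_grip'); im=p['pixels'][:,:,::-1].copy()
b=np.array([.530,-.0955,.077]); a=-.208
A=rot(a)@np.array([[.643,0,.766],[0,1,0],[-.766,0,.643]])
P=lambda L:(b+np.array(L)/1000@A.T)
def box(th):
    c,s_=np.cos(th),np.sin(th); out=[]
    for w in(-31,31):
        for t in(-5,5): out.append([-39,w*c-t*s_,100+w*s_+t*c])
    return np.array(out)
for th,col in((0,(0,255,0)),(.2,(0,0,255))):
    for u,v in proj(q,P(box(th))): cv2.circle(im,(int(u),int(v)),3,col,1)
for u,v in proj(q,P([[-8,90,150],[-8,90,0],[-8,-90,150]])): cv2.circle(im,(int(u),int(v)),3,(255,0,0),1)
cv2.imwrite('pics/w7.png',im)
p=robot.camera('side'); names(p,['wing_grip','cover_top'])
E
```

```text
[ 0.58401825 -0.10643487  0.2167006 ] [-0.28356445  0.93317138  0.09383157] 0.02524354300345588 17.7667
bay [([0.526, -0.099, 0.0819], 0.56)]
cover_centre [([0.5832, -0.106, 0.1304], 0.72)]
cover_top [([0.6422, -0.1202, 0.1803], 0.88)]
wing_grip [([0.5855, -0.1098, 0.1629], 0.7)]
tongue_tip []
wing_grip [([0.4626, -0.4494, -0.0016], 0.66), ([0.5864, -0.1044, 0.1672], 0.62)]
cover_top [([0.6452, -0.121, 0.1723], 0.61)]
```

View pics/w7.png

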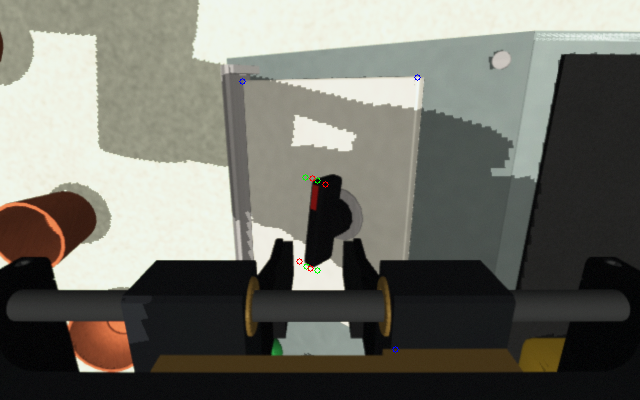

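Request:
servo_tool:
  rows: [0.425,0,0.001,0.01,5,0.425,0,0,0.015,0,0.425,0,0,0.01,0,0.425,0,0,0.005,0,0.425,0,0,0,0]

```text
time: 18.68
position: [0.584, -0.1063, 0.1751]
tool_rot: [0.804, 0.595, -0.001, -0.001]
ft_force: [-0.0, -0.0, 0.6]
grip_width: 0.0248
grip_force: 0.0
```

Request:
servo_tool:
  rows: [0.425,0,0,0.003,0,0.425,0,0,0.003,0,0.425,0,0,0.003,0,0.425,0,0,0.002,0,0.425,0,0,0,0]

```text
time: 19.1
position: [0.5879, -0.1076, 0.1675]
tool_rot: [0.804, 0.595, 0.002, 0.003]
ft_force: [1.3, -0.1, 4.9]
grip_width: 0.0248
grip_force: 2.2
```

Request:
servo_tool:
  rows: [0.425,0,0.002,0,0,0.425,0,0.002,0,0,0.425,0,0,0,0]

```text
time: 19.35
position: [0.5888, -0.1078, 0.1665]
tool_rot: [0.804, 0.595, -0.0, -0.0]
ft_force: [-0.8, 1.2, 6.7]
grip_width: 0.0252
grip_force: 3.9
```

Request:
servo_tool:
  rows: [0.425,0,0,-0.002,0,0.425,0,0,-0.001,0,0.425,0,0,0,0]

```text
time: 19.6
position: [0.5885, -0.1077, 0.1683]
tool_rot: [0.804, 0.595, -0.0, -0.0]
ft_force: [-0.2, -0.2, -0.1]
grip_width: 0.0251
grip_force: 0.2
```

```bash
python3 - <<'E'
from fit import *
o,p,q=wrist(); print(o['position'],o['ft_force'],o['moment'],o['grip_width'],o['grip_force'],o['time'])
im=np.vstack([p['pixels'][150:300,200:440,::-1]])
p=robot.camera('side'); im2=p['pixels'][190:290,290:400,::-1]
cv2.imwrite('pics/w8.png',np.hstack([cv2.resize(im,(480,300),interpolation=2),cv2.resize(im2,(320,300),interpolation=2)]))
names(p,['cover_centre','cover_top','wing_grip'])
E
```

```text
[ 0.58848242 -0.10768524  0.16834745] [-0.23435317 -0.17215372 -0.1197127 ] [-0.10800953  0.14063378 -0.00281856] 0.025073619746810747 0.16737655503675342 19.6
cover_centre [([0.5812, -0.1095, 0.1311], 0.61)]
cover_top [([0.6456, -0.1206, 0.1722], 0.58), ([0.528, -0.0953, 0.0764], 0.39)]
wing_grip [([0.5893, -0.1058, 0.1668], 0.49)]
```

View pics/w8.png

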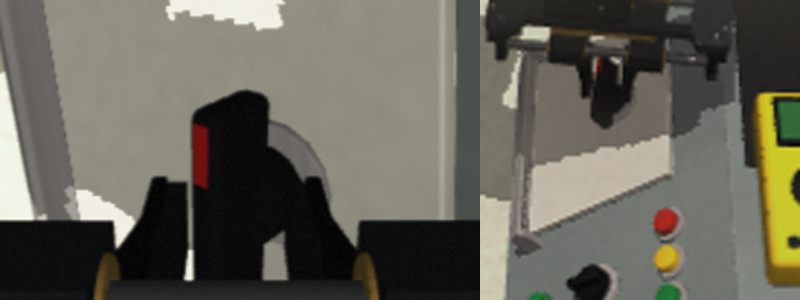

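Request:
servo_tool:
  rows: [0.425,0,0,0,6,0.425,0,0,0,6,0.425,0,0,0,6,0.425,0,0,0,6,0.425,0,0,0,6]

```text
time: 20.27
position: [0.5861, -0.1079, 0.1683]
tool_rot: [0.931, 0.365, -0.003, -0.001]
ft_force: [-5.3, -0.7, 5.6]
grip_width: 0.0248
grip_force: 5.6
```

```bash
cat > wing.py <<'E'
from fit import *
b=np.array([.531,-.0955,.077]); a=-.208
A=rot(a)@np.array([[.643,0,.766],[0,1,0],[-.766,0,.643]])
def box(th):
    c,s=np.cos(th),np.sin(th)
    return np.array([[d,w*c-t*s,100+w*s+t*c] for d in(-39,-17) for w in(-31,31) for t in(-5,5)])
def wing_angle(p,red=True):
    im=p['pixels'].astype(int); m=(im[:,:,0]>90)&(im[:,:,1]<40)&(im[:,:,2]<40)
    vv,uu=np.where(m); return m.sum(),(uu.mean(),vv.mean()) if m.sum() else None
def red_pred(p,th): # red line on outer face near ear end
    return proj(p,b+np.array([[-39,w*np.cos(th),100+w*np.sin(th)] for w in(15,31)])/1000@A.T).round(0).tolist()
E
python3 - <<'E'
from wing import *
o,p,q=wrist(); print(o['position'],o['ft_force'],o['moment'][2],o['grip_width'],o['grip_force'],yaw_y(o))
names(p,['wing_grip','tongue_tip','cover_top'])
im=p['pixels'].astype(int); m=(im[:,:,0]>80)&(im[:,:,1]<45)&(im[:,:,2]<45); m[:,:250]=0; m[:,420:]=0; m[240:]=0; v,u=np.where(m); print(m.sum(),u.min() if len(u) else 0,u.mean(),v.mean())
for th in(.1,.4,.7,1,1.3,1.57): print(th,red_pred(q,th))
p=robot.camera('side'); names(p,['wing_grip','cover_centre','cover_top'])
E
```

```text
[ 0.58611108 -0.10789572  0.16832147] [-5.31578408 -0.70119049  5.60374702] 0.1734243428533272 0.02481490205257176 5.598104931414127 -47.163386658827875
wing_grip [([0.5859, -0.1072, 0.1637], 0.68)]
tongue_tip []
cover_top [([0.6431, -0.119, 0.1778], 0.95)]
90 282 288.23333333333335 232.0
0.1 [[293.0, 242.0], [276.0, 217.0]]
0.4 [[300.0, 243.0], [289.0, 218.0]]
0.7 [[307.0, 245.0], [305.0, 223.0]]
1 [[315.0, 250.0], [322.0, 232.0]]
1.3 [[322.0, 256.0], [339.0, 245.0]]
1.57 [[328.0, 262.0], [351.0, 259.0]]
wing_grip [([0.5881, -0.1046, 0.1649], 0.59)]
cover_centre [([0.5831, -0.1125, 0.1323], 0.97)]
cover_top [([0.6453, -0.1199, 0.1742], 0.65)]
```

Request:
servo_tool:
  rows: [0.425,-0.001,-0.001,-0.001,6,0.425,0,0,0,6,0.425,0,0,0,6,0.425,0,0,0,6,0.425,0,0,0,6]

```text
time: 21.08
position: [0.5826, -0.1062, 0.1688]
tool_rot: [0.994, 0.112, -0.005, -0.002]
ft_force: [-8.9, 2.4, 5.0]
grip_width: 0.0254
grip_force: 4.4
```

```bash
cat > st.py <<'E'
from wing import *
o,p,q=wrist(); print(o['position'],o['ft_force'],o['moment'],o['grip_width'],o['grip_force'],yaw_y(o),o['time'])
names(p,['wing_grip','tongue_tip','cover_top','cover_centre'])
im=p['pixels'].astype(int); m=(im[:,:,0]>80)&(im[:,:,1]<45)&(im[:,:,2]<45); m[:,:250]=0; m[:,420:]=0; m[270:]=0; v,u=np.where(m); print('red',m.sum(),(u.mean(),v.mean()) if len(u) else 0)
for th in(.1,.4,.7,1,1.3,1.57): print(th,red_pred(q,th),end=' ')
p=robot.camera('side'); names(p,['wing_grip','cover_centre','cover_top'])
E
python3 st.py
```

```text
[ 0.58256231 -0.10622709  0.16880543] [-8.91559776  2.35786461  5.02741252] [0.46636443 1.62456946 0.14442222] 0.02537948411618116 4.428847330855206 -77.18345661527336 21.0833
wing_grip [([0.5833, -0.1066, 0.1609], 0.73)]
tongue_tip []
cover_top [([0.6407, -0.1223, 0.1779], 0.57)]
cover_centre []
red 143 (np.float64(290.53846153846155), np.float64(245.72727272727272))
0.1 [[291.0, 250.0], [263.0, 237.0]] 0.4 [[296.0, 248.0], [271.0, 231.0]] 0.7 [[302.0, 247.0], [284.0, 229.0]] 1 [[310.0, 247.0], [302.0, 230.0]] 1.3 [[319.0, 249.0], [322.0, 234.0]] 1.57 [[327.0, 252.0], [340.0, 240.0]] wing_grip [([0.5882, -0.102, 0.1653], 0.53)]
cover_centre [([0.5829, -0.1095, 0.1329], 0.65), ([0.5179, -0.0946, 0.0862], 0.63)]
cover_top [([0.6449, -0.1211, 0.1733], 0.79), ([0.5512, 0.3554, 0.0195], 0.62)]
```

Request:
servo_tool:
  rows: [0.425,0,0,-0.02,0,1,0,0,-0.02,6,1,0,0,0,6,1,0,0,0,6,1,0,0,0,7]

```text
time: 21.95
position: [0.5876, -0.1078, 0.21]
tool_rot: [0.994, -0.107, 0.0, 0.0]
ft_force: [-0.9, 0.5, -0.1]
grip_width: 0.0062
grip_force: 0.0
```

Request:
servo_tool:
  rows: [1,-0.012,-0.016,0,0,1,-0.012,-0.016,0,0,1,0,0,0,0,1,0,0,0,0]

```text
time: 22.28
position: [0.5702, -0.0709, 0.2095]
tool_rot: [0.995, -0.103, -0.0, 0.0]
ft_force: [0.5, -0.0, 1.1]
grip_width: 0.0003
grip_force: 0.0
```

```bash
python3 st.py
```

```text
[ 0.57022404 -0.07088193  0.20948976] [ 0.49088224 -0.02296784  1.07119583] [-0.05413287  0.13062815 -0.00607189] 0.00033053606771336067 0.0 -101.85554070579897 22.2833
wing_grip [([0.5858, -0.1086, 0.1628], 0.76)]
tongue_tip []
cover_top [([0.6444, -0.1186, 0.177], 0.74)]
cover_centre []
red 110 (np.float64(345.08181818181816), np.float64(194.15454545454546))
0.1 [[347.0, 200.0], [321.0, 199.0]] 0.4 [[349.0, 196.0], [325.0, 190.0]] 0.7 [[354.0, 193.0], [333.0, 183.0]] 1 [[360.0, 190.0], [347.0, 176.0]] 1.3 [[367.0, 188.0], [363.0, 172.0]] 1.57 [[375.0, 188.0], [379.0, 171.0]] wing_grip [([0.5871, -0.1045, 0.1634], 0.79)]
cover_centre [([0.5797, -0.1078, 0.1327], 0.85), ([0.4989, 0.3069, -0.0015], 0.55)]
cover_top [([0.6443, -0.1192, 0.1729], 0.7)]
```

Request:
servo_tool:
  rows: [1,0,0,0.02,0,1,0,0,0.02,0,1,0,0,0.0095,0,1,0,0,0,0]

```text
time: 23.07
position: [0.5687, -0.071, 0.1577]
tool_rot: [0.995, -0.104, -0.003, -0.001]
ft_force: [-0.4, 0.4, -0.4]
grip_width: 0.0005
grip_force: 0.0
```

Request:
servo_tool:
  rows: [1,0.004,0,0,0,1,0.003,0,0,0,1,0.003,0,0,0,1,0.003,0,0,0,1,0.002,0,0,0]

```text
time: 23.48
position: [0.5849, -0.0744, 0.1606]
tool_rot: [0.995, -0.104, -0.001, -0.0]
ft_force: [-3.8, 1.2, 1.2]
grip_width: 0.0008
grip_force: 2.0
```

```bash
python3 st.py
```

```text
[ 0.58486955 -0.07436785  0.16056652] [-3.80252572  1.19563313  1.24252395] [ 0.1013213   0.68379091 -0.02201036] 0.0007843951315386545 1.9942870864178985 -101.94030813637151 23.4833
wing_grip [([0.587, -0.1102, 0.1635], 0.86)]
tongue_tip []
cover_top [([0.6421, -0.1178, 0.1757], 0.9)]
cover_centre [([0.5806, -0.1055, 0.1293], 0.75)]
red 110 (np.float64(347.53636363636366), np.float64(256.3909090909091))
0.1 [[353.0, 261.0], [320.0, 259.0]] 0.4 [[356.0, 257.0], [326.0, 252.0]] 0.7 [[362.0, 254.0], [337.0, 244.0]] 1 [[370.0, 251.0], [354.0, 238.0]] 1.3 [[380.0, 250.0], [375.0, 234.0]] 1.57 [[389.0, 249.0], [396.0, 233.0]] wing_grip [([0.634, -0.0836, 0.1512], 0.62), ([0.5882, -0.1032, 0.1644], 0.48)]
cover_centre [([0.5832, -0.1086, 0.1323], 0.64)]
cover_top [([0.6425, -0.1212, 0.173], 0.69)]
```

Request:
servo_tool:
  rows: [1,0.003,0,0,0,1,0.003,0,0,0,1,0.003,0,0,0,1,0.003,0,0,0,1,0,0,0,0]

```text
time: 24.35
position: [0.598, -0.0768, 0.1599]
tool_rot: [0.995, -0.104, 0.001, -0.0]
ft_force: [-1.2, 2.1, 0.5]
grip_width: 0.0002
grip_force: 0.9
```

```bash
python3 st.py
```

```text
[ 0.59802002 -0.07682875  0.15992557] [-1.18875889  2.11515035  0.54538768] [0.30098106 0.28071909 0.05972848] 0.00019239026710789295 0.9441560867708176 -101.95639025099148 24.35
wing_grip [([0.5849, -0.1064, 0.1612], 0.6)]
tongue_tip []
cover_top [([0.6401, -0.1158, 0.1799], 0.64)]
cover_centre []
red 0 0
0.1 [[353.0, 286.0], [321.0, 285.0]] 0.4 [[356.0, 283.0], [326.0, 278.0]] 0.7 [[362.0, 280.0], [337.0, 272.0]] 1 [[370.0, 278.0], [354.0, 267.0]] 1.3 [[379.0, 276.0], [375.0, 264.0]] 1.57 [[388.0, 276.0], [394.0, 263.0]] wing_grip [([0.5862, -0.1017, 0.1664], 0.49)]
cover_centre [([0.58, -0.1106, 0.1349], 0.62)]
cover_top [([0.6441, -0.1234, 0.1733], 0.87)]
```

Request:
servo_tool:
  rows: [1,0.002,0.001,-0.002,0,1,0.002,0.002,-0.002,0,1,0,0.002,0,0,1,0,0.002,0,0,1,0,0.002,0,0]

```text
time: 25.22
position: [0.6008, -0.087, 0.1654]
tool_rot: [0.995, -0.104, 0.002, -0.0]
ft_force: [3.3, 4.4, 4.6]
grip_width: 0.0004
grip_force: 2.6
```

Request:
servo_tool:
  rows: [1,0,0.002,0,0,1,0,0.001,0,0,1,0,0.001,0,0,1,0,0,0,0]

```text
time: 25.55
position: [0.6, -0.0907, 0.1651]
tool_rot: [0.995, -0.104, 0.002, -0.0]
ft_force: [4.6, 5.4, 4.4]
grip_width: 0.0004
grip_force: 3.3
```

```bash
python3 st.py
```

```text
[ 0.60001517 -0.09069576  0.1651291 ] [4.6354429  5.37918874 4.37984033] [ 0.79362423 -0.56905426  0.01656857] 0.00035900833959489633 3.250291101867333 -101.98623669535415 25.55
wing_grip []
tongue_tip []
cover_top [([0.6401, -0.1178, 0.1797], 0.86), ([0.6722, 0.1661, 0.0018], 0.73)]
cover_centre []
red 0 0
0.1 [[326.0, 288.0], [295.0, 287.0]] 0.4 [[329.0, 286.0], [299.0, 281.0]] 0.7 [[334.0, 283.0], [308.0, 276.0]] 1 [[341.0, 281.0], [323.0, 271.0]] 1.3 [[349.0, 280.0], [342.0, 268.0]] 1.57 [[358.0, 279.0], [361.0, 267.0]] wing_grip [([0.5869, -0.1024, 0.1643], 0.53)]
cover_centre [([0.5829, -0.1123, 0.1327], 0.68)]
cover_top [([0.6448, -0.1225, 0.1735], 0.76)]
```

Request:
servo_tool:
  rows: [1,0,-0.006,0,0,1,0,-0.01,-0.01,0,0,0,0,-0.03,0,0,0,0,-0.03,0,0,0,0,-0.02,0]

```text
time: 26.42
position: [0.6012, -0.0749, 0.2562]
tool_rot: [0.995, -0.104, -0.0, 0.001]
ft_force: [-0.1, 0.7, 0.5]
grip_width: 0.0134
grip_force: 0.0
```

Request:
servo_tool:
  rows: [0,-0.02,0,0,0,0,-0.02,0,0,0,0,0,0,0,0,0,0,0,0,0]

```text
time: 26.75
position: [0.5609, -0.0663, 0.2542]
tool_rot: [0.995, -0.104, -0.001, 0.0]
ft_force: [0.7, 0.0, 0.7]
grip_width: 0.0383
grip_force: 0.0
```

```bash
cat >> st.py <<'E'
r,s=reg(p,'wing_grip')
for pp,nm in((q,'wrist'),(p,'side')):
    im=pp['pixels'].astype(int); m=(im[:,:,0]>im[:,:,1]*2+20)&(im[:,:,0]>im[:,:,2]*2+20)
    c=proj(pp,b+np.array([[-39,0,100]])/1000@A.T)[0]; yy,xx=np.mgrid[:400,:640]; m&=np.hypot(xx-c[0],yy-c[1])<(60 if nm=='wrist' else 18)
    v,u=np.where(m); print(nm,'axis',c.round(1),'red',m.sum(),(u.mean().round(1),v.mean().round(1)) if len(u) else 0,
     [(th,proj(pp,b+np.array([[-39,18*np.cos(th),100+18*np.sin(th)]])/1000@A.T)[0].round(1).tolist()) for th in(.4,1,1.3,1.57)])
E
python3 st.py
```

```text
[ 0.56088006 -0.06629609  0.25416504] [0.72217485 0.01313233 0.66941193] [0.03651431 0.17165883 0.03790256] 0.03828434124885388 0.0 -101.92495319136675 26.75
wing_grip [([0.5846, -0.1112, 0.1634], 0.58)]
tongue_tip []
cover_top [([0.6426, -0.1166, 0.1809], 0.84)]
cover_centre [([0.5799, -0.1075, 0.1321], 0.74)]
red 78 (np.float64(365.88461538461536), np.float64(152.87179487179486))
0.1 [[346.0, 168.0], [324.0, 166.0]] 0.4 [[348.0, 164.0], [327.0, 158.0]] 0.7 [[351.0, 160.0], [334.0, 151.0]] 1 [[357.0, 158.0], [345.0, 145.0]] 1.3 [[363.0, 156.0], [359.0, 141.0]] 1.57 [[369.0, 156.0], [372.0, 140.0]] wing_grip [([0.5875, -0.102, 0.1669], 0.62), ([0.6252, -0.1157, 0.16], 0.45)]
cover_centre [([0.5799, -0.1104, 0.134], 0.9), ([0.639, -0.1126, 0.1631], 0.32)]
cover_top [([0.643, -0.1227, 0.171], 0.55), ([0.6408, -0.1106, 0.1614], 0.39)]
wrist axis [366.2 168.9] red 117 (np.float64(365.9), np.float64(153.0)) [(0.4, [343.8, 162.9]), (1, [354.6, 155.5]), (1.3, [362.1, 153.4]), (1.57, [369.3, 152.8])]
side axis [330.1 218.6] red 4 (np.float64(335.8), np.float64(214.2)) [(0.4, [332.3, 212.3]), (1, [334.9, 213.2]), (1.3, [335.6, 214.4]), (1.57, [335.8, 215.8])]
```

Request:
servo_tool:
  rows: [0,0.017,0.017,0.01,0,0,0.017,0.017,0.01,0,0,0,0,0.03,0,0,0,0,0.03,0,0,0,0,0.014,0]
  newtons: 10

```text
time: 27.67
position: [0.5867, -0.1069, 0.1566]
tool_rot: [0.995, -0.104, -0.003, -0.001]
ft_force: [-1.5, 0.4, -0.0]
grip_width: 0.0435
grip_force: 0.0
```

Request:
servo_tool:
  rows: [1,0,0,0,0,1,0,0,0,0,1,0,0,0,0,1,0,0,0,0,1,0,0,0,0]

```text
time: 28.08
position: [0.5899, -0.1075, 0.1617]
tool_rot: [0.995, -0.104, 0.002, 0.001]
ft_force: [-0.2, -0.5, 0.3]
grip_width: 0.0246
grip_force: 10.0
```

Request:
servo_tool:
  rows: [1,0,0,0,0,1,0,0,0,0,1,0,0,0,0,1,0,0,0,0,1,0,0,0,0]

```text
time: 28.5
position: [0.5898, -0.1075, 0.1615]
tool_rot: [0.995, -0.104, 0.002, 0.001]
ft_force: [0.3, -1.1, 6.2]
grip_width: 0.0241
grip_force: 10.0
```

Request:
servo_tool:
  rows: [0.25,0,0,0,0,0.25,0,0,-0.004,0,0.25,0,0,-0.004,0,1,0,0,0,0,1,0,0,0,0]

```text
time: 28.92
position: [0.5884, -0.1068, 0.1681]
tool_rot: [0.995, -0.104, -0.0, -0.0]
ft_force: [-0.7, 0.3, -0.2]
grip_width: 0.0255
grip_force: 0.0
```

Request:
servo_tool:
  rows: [1,0,0,0,0,1,0,0,0,0,1,0,0,0,0,1,0,0,0,0,1,0,0,0,0]

```text
time: 29.33
position: [0.5875, -0.1069, 0.1684]
tool_rot: [0.995, -0.104, -0.001, 0.0]
ft_force: [-3.5, 0.1, 5.9]
grip_width: 0.0106
grip_force: 13.7
```

```bash
python3 st.py
```

```text
[ 0.58754843 -0.10685841  0.16838267] [-3.46220543  0.11980436  5.91140129] [0.00267801 0.73152768 0.01053353] 0.010551148541224424 13.73203407973051 -101.91647175513639 29.3333
wing_grip [([0.5829, -0.1075, 0.163], 0.65)]
tongue_tip [([0.5866, -0.1072, 0.1634], 0.35)]
cover_top [([0.6411, -0.12, 0.1782], 0.92)]
cover_centre []
red 123 (np.float64(316.9349593495935), np.float64(261.0243902439024))
0.1 [[290.0, 270.0], [259.0, 269.0]] 0.4 [[292.0, 267.0], [261.0, 262.0]] 0.7 [[296.0, 264.0], [269.0, 256.0]] 1 [[303.0, 262.0], [283.0, 250.0]] 1.3 [[311.0, 260.0], [301.0, 247.0]] 1.57 [[320.0, 260.0], [320.0, 246.0]] wing_grip []
cover_centre [([0.581, -0.1114, 0.1333], 0.78)]
cover_top [([0.6442, -0.1217, 0.1744], 0.55)]
wrist axis [319.4 270.9] red 144 (np.float64(317.0), np.float64(261.0)) [(0.4, [286.3, 265.9]), (1, [299.3, 259.6]), (1.3, [309.5, 257.8]), (1.57, [319.6, 257.2])]
side axis [330.1 218.6] red 0 0 [(0.4, [332.3, 212.3]), (1, [334.9, 213.2]), (1.3, [335.6, 214.4]), (1.57, [335.8, 215.8])]
```

Request:
servo_tool:
  rows: [1,0,0,-0.001,2,1,0,0,0,0,0,0,0,0,0,0,0,0,0,0,0,0,0,0,0]

```text
time: 30.25
position: [0.5894, -0.107, 0.169]
tool_rot: [0.993, -0.121, 0.001, -0.0]
ft_force: [0.9, -0.7, 0.4]
grip_width: 0.0231
grip_force: 0.0
```

Request:
servo_tool:
  rows: [0,0,0,0,0,0,0,0,-0.01,0,0,0,0,-0.03,0,0,0,0,-0.04,0,0,-0.03,0,-0.03,0]

```text
time: 30.67
position: [0.5656, -0.1021, 0.2819]
tool_rot: [0.993, -0.122, 0.005, 0.001]
ft_force: [1.6, -0.6, 1.5]
grip_width: 0.0428
grip_force: 0.0
```

Request:
servo_tool:
  rows: [0,-0.03,-0.02,-0.02,0,0,-0.02,-0.02,0,0,0,0,0,0,0,0,0,0,0,0]

```text
time: 31.0
position: [0.5209, -0.048, 0.3]
tool_rot: [0.993, -0.12, 0.001, 0.0]
ft_force: [-0.1, -0.1, 0.7]
grip_width: 0.0435
grip_force: 0.0
```

```bash
python3 st.py; python3 - <<'E'
from fit import *
p=robot.camera('top'); names(p,['cover_centre','cover_top','wing_grip','bay','glazed_board','black_vase','clay_vase'])
E
```

```text
[ 0.5208543  -0.04802942  0.29996046] [-0.10460249 -0.12528672  0.6698589 ] [-0.03743128  0.17277289 -0.04464396] 0.043465145055479736 0.0 -103.82618985551412 31.0
wing_grip [([0.5874, -0.1069, 0.1641], 0.9), ([0.6429, -0.1166, 0.1759], 0.66)]
tongue_tip []
cover_top [([0.6422, -0.1173, 0.1747], 0.55)]
cover_centre [([0.5808, -0.1044, 0.1299], 0.62)]
red 64 (np.float64(372.859375), np.float64(84.1875))
0.1 [[352.0, 103.0], [332.0, 102.0]] 0.4 [[353.0, 98.0], [335.0, 93.0]] 0.7 [[356.0, 95.0], [341.0, 84.0]] 1 [[361.0, 91.0], [351.0, 77.0]] 1.3 [[366.0, 89.0], [363.0, 73.0]] 1.57 [[372.0, 89.0], [374.0, 71.0]] wing_grip [([0.5914, -0.1033, 0.1666], 0.53)]
cover_centre [([0.5793, -0.1101, 0.1323], 0.8), ([0.5535, 0.3556, 0.0172], 0.41)]
cover_top [([0.6435, -0.1215, 0.1727], 0.68)]
wrist axis [369.8 103.5] red 110 (np.float64(372.7), np.float64(84.5)) [(0.4, [349.8, 97.4]), (1, [359.2, 88.9]), (1.3, [365.8, 86.4]), (1.57, [372.1, 85.5])]
side axis [330.1 218.6] red 4 (np.float64(335.8), np.float64(215.0)) [(0.4, [332.3, 212.3]), (1, [334.9, 213.2]), (1.3, [335.6, 214.4]), (1.57, [335.8, 215.8])]
cover_centre [([0.5818, -0.1073, 0.1325], 0.94)]
cover_top [([0.6419, -0.1153, 0.1742], 0.65)]
wing_grip []
bay []
glazed_board [([0.5491, 0.3537, 0.0214], 0.8), ([0.493, 0.305, 0.0003], 0.51)]
black_vase [([0.4612, -0.4461, -0.0012], 0.89)]
clay_vase [([0.6764, 0.163, 0.0018], 0.73), ([0.6428, -0.1156, 0.1731], 0.73)]
```

```bash
python3 -c "
from rig import robot
print(robot.hand_in())"
```

```text
the job is handed in; nothing more can be done
None
```

I handed the job in at about 31 s, with no verdict returned: by my last camera readings the cover is home in its channel and flat on the frame, the wing is at about 1.57 rad pointing up the slope, the vases and blue board are where they started, and the arm is clear.

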